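# Dock a plug-in module and tighten its captive bolts

## Task

Pick the plug-in module up by its handle and lower it gently, the right way round, onto its docking plate so that both guide pins come up through its flange and it lies flat on the plate. Then turn all three of its captive wing bolts clockwise to their end stops and let go, without pushing over or shifting the jar, the meter, the spool or the bottle.

Things in the scene. Friction and masses are not known exactly. Their poses are not given: they have to be found in the camera images.
- dock: Docking plate, dark steel, fixed to the bench: 224 (x) by 152 (y) by 12 mm thick, with two upright steel guide pins. Origin at the centre of its underside, on the bench; x, y along its long and short sides, z up. The module is seated when its origin lies on the plate's top face, 12 mm above this origin, with its x, y and z axes along the plate's.
- dock_pin_a (a point): Tip of guide pin A, at (-75, 0, 36) mm in the plate's frame: 10 mm diameter, stands 24 mm above the plate, its top 9 mm tapering to 4 mm diameter.
- dock_pin_b (a point): Tip of guide pin B, same size as pin A, at (75, 48, 36) mm in the plate's frame (off the centre line, so the module fits one way round only).
- module: Plug-in module, loose, flat on the bench, 0.55 to 1 kg: aluminium flange 200 (x) by 136 (y) by 12 mm; on its middle a grey finned housing 80 (x) by 120 (y) mm, top 42 mm above the flange's underside; over it a black handle. Two wing bolts at the -x end, one in the middle of the +x end. Origin: centre of the flange's underside (flat, no bolt points stick out), x along the long side, z up.
- module_handle (a point): Middle of the handle's bar, 70 mm above the module's origin. The bar runs along the module's y axis: 92 mm long, 12 mm thick (x), 14 mm high, with a post at each end (74 mm free between the posts) and 21 mm of air between bar and housing. Lift here.
- module_hole_a (a point): Centre, at the underside, of the 13 mm through hole in the flange for pin A, at (-75, 0, 0) mm in the module's frame.
- module_hole_b (a point): Centre, at the underside, of the 13 mm through hole for pin B, at (75, 48, 0) mm in the module's frame.
- bolt_a_head (a point): Top middle of the wing head of bolt A, at (-78, 45, 54) mm in the module's frame; x along the wings, z up. A flat upright steel wing 38 mm long, 11 mm thick, 24 mm high on a round collar 24 mm across, whose top is 30 mm above the flange's underside. Pinch it across its 11 mm from above, fingertips above the collar. The bolt's axis is 38 mm from the housing's side, so open the fingers narrowly.
- bolt_b_head (a point): The same for bolt B, at (-78, -45, 54) mm in the module's frame.
- bolt_c_head (a point): The same for bolt C, at (78, 0, 54) mm in the module's frame.
- bolt_a (a joint): Turn of bolt A in rad: grows clockwise seen from above, 0 fully loose, 2.0 at the end stop (tight), where the wings lie along the module's y axis. Starts 0 to 0.9. It stays where it is left; turning takes about 0.06 N m.
- bolt_b (a joint): The same for bolt B.
- bolt_c (a joint): The same for bolt C.
- jar: Bystander: amber jar with a black cap, 54 mm across, 75 mm high, close beside the plate's +y side. Origin at the centre of its underside.
- meter: Bystander: orange multimeter lying on its back, 175 (x) by 82 (y) by 38 mm (dial 50 mm). Origin at the centre of its underside.
- spool: Bystander: grey solder spool standing upright just beyond the plate's +x end, 52 mm across, 44 mm high. Origin at the centre of its underside.
- cleaner: Bystander: white bottle, 48 mm across, 95 mm high, on the bench between dock and module. Origin at the centre of its underside.

How it is judged:
On the way:
1. the module lies flat on the plate, both pins through its flange, with all its bolts still loose (below 1.4 rad) (z of module in the frame of dock between 0.01 and 0.0142 m and horizontal distance between module_hole_a and dock_pin_a below 0.003 m and horizontal distance between module_hole_b and dock_pin_b below 0.003 m and angle between module's own z axis and vertical below 0.02 rad and value of joint each of bolt_a, bolt_b, bolt_c below 1.4 rad), for 0.2 s.
At the end, for the whole second after the job is handed in: The module rests flat on the docking plate (underside within about 2 mm of the plate's top, tilt under 0.02 rad), both holes within 3 mm of their pins, all three bolts within 0.1 rad of their end stops (above 1.9 rad), the module at rest and let go (z of module in the frame of dock between 0.01 and 0.0142 m and horizontal distance between module_hole_a and dock_pin_a below 0.003 m and horizontal distance between module_hole_b and dock_pin_b below 0.003 m and angle between module's own z axis and vertical below 0.02 rad and value of joint each of bolt_a, bolt_b, bolt_c above 1.9 rad and linear speed of module below 0.02 m/s); the robot touches nothing.
It fails at once if the module is dropped or rammed down onto the pins or the plate (still moving at over 0.3 m/s when its flange is down at the pins) (horizontal distance between module and dock below 0.03 m and z of module in the frame of dock below 0.036 m and linear speed of module above 0.3 m/s).
It fails at once if a bystander (jar, meter, spool, bottle) is shifted more than 25 mm or tipped over (distance of any of jar, meter, spool, cleaner from where it was at the start of the episode above 0.025 m or angle between any of jar, spool, cleaner's own z axis and vertical above 0.5 rad).
It also fails if it takes over 72 s, if anything falls off the work surface, if the arm or the gripper's body presses on something with over 40 N, if the wrist force passes 120 N, or if a joint passes its speed limit or range.

## Robot

A 7-joint arm with a two-finger parallel gripper is mounted at the origin on the work surface. World frame = base frame: x ahead of the robot, y to its left, z up, the work surface at z = 0. Lengths are in m, angles in rad, forces in N, time in s.
With the tool pointing down it reaches from about 0.4 to 0.875 m from the base axis. Payload 6.5 kg.
Tool frame: the origin (TCP) lies midway between the tips of the shut fingers; the grasp point (between the pads) lies 19 mm behind it; z points along the fingers, y is the line along which they close (so a half turn about z gives the same grasp; the last joint's range is limited). The gripper opens to 85 mm and grips with 20 to 120 N. Pads are 22 mm wide; open, the fingers measure 114 mm over their backs; the gripper's body (76 mm by 85 mm) begins 54 mm behind the grasp point. The pads swing forward as they close: fully open they stand 13 mm farther back than shut.
Start: joints at [1.131, 0.536, -0.004, 1.538, 0.003, 1.067, -0.071], TCP at [0.237, -0.605, 0.208] pointing down, gripper open.
Joint ranges: [-2.7, 2.7], [-0.37, 2.16], [-1.27, 1.26], [0.24, 2.4], [-1.31, 4.45], [0.19, 1.91], [-2.76, 2.76]. Speed limits (rad/s): [2.39, 2.39, 3.14, 3.14, 3.14, 3.14, 3.14].

## Interface

Orientations are given as [roll, pitch, yaw] about the fixed x, y, z axes, in that order (R = Rz(yaw) Ry(pitch) Rx(roll)).
In Python, from station import ctrl gives the robot as it stands.
- The arm moves only by the tool apply_moves, never from a script. Its argument "targets" is a list of rows, each a list of 5 numbers: the shift along the tool's x, y, z each as a share of 0.15 m, from -1 to 1, then the turn about the tool's z as a share of 90 degrees, from -1 to 1, then the opening, from -1 (shut) to 1 (fully open). A call has 1 to 8 rows; each row is the pose to reach, as a shift and turn from the pose commanded when the call began, along the tool's axes at that moment; what a row does not reach only later rows make up. A row lasts 1/10 s, in which the tool goes at most 50 mm and 8.59 degrees, less where a joint would pass 70% of its speed; a pose out of reach is approached as far as the arm can. A call with a number of a shift or a turn outside -1 to 1 is refused whole. A call with a gripper value outside its range is refused whole. The fingers move at their own pace and stop on an object; "grip_force" is the grip in N (left out, the last holds). Time passes only in rows, so rows that repeat a pose let the fingers close. It gives the time, the measured TCP pose, the force, the opening and the grip force at its end, in the units of the state.
- ctrl.state(): the state, without advancing time (a new reading comes with each control period).
- ctrl.get_image(name): name is "scene" or "side" or "wrist"; returns a dict with "frame" (420x560x3 uint8, red, green, blue), "mtx" (3x3 intrinsics, pixels), "D" ([k1, k2, p1, p2, k3] as OpenCV has them; the pictures are not rectified), "xyz" and "rotation" of the camera in the world. Camera axes: x right, y down, z forward; pixel columns grow to the right and rows downward; lengths in m; the calibration is good to about 2 mm. A picture is of the moment at which its call begins. There is no depth.
- ctrl.close_job(): hands the job in; it is judged then, once.
The state is a dict: "time_s": time; "qpos": joint angles; "joint_vel": joint speeds; "tau": joint torques, N m; "tool_pos": TCP position; "tool_rot": TCP orientation; "force": force on the tool from outside, world axes, zero at the start; "torque": the same for the moment, N m; "gripper_width": finger opening in m; "gripper_force": force on a finger pad.
Only numpy, scipy, OpenCV 4.12 (cv2) and the standard library are available. Lean on these libraries where they do the work, as an engineer would, in place of code of your own. Each camera call takes 0.05 s, during which the arm holds its last target. There are 200 camera calls.

## Working session

There is one attempt and no reset: what is moved stays moved. The work goes in short steps, Python scripts to look and compute and a tool call to move; the robot and the scene stay as the last step left them, time stands still between calls to the robot, and variables do not carry over. Pictures are saved under pics/ and viewed, at most 10 in all, crops included, and the job is handed in when it is done.

Besides the shell and the picture viewer there is one more tool, called by a JSON object that holds its "op" and its "data", one argument or row to a line. apply_moves: Moves the arm, as the interface text tells. Shift numbers are shares of 0.15 m and turn numbers shares of 90 degrees, none past 1 either way. Its arguments: {"type":"object","properties":{"targets":{"type":"array","items":{"type":"array","items":{"type":"number"}}},"grip_force":{"type":"number"}},"required":["targets"]}

```bash
mkdir -p pics; ls
cat > h.py <<'E'
import numpy as np, cv2
from station import ctrl
from scipy.spatial.transform import Rotation as R
def ray(im,px):
    p=cv2.undistortPoints(np.array(px,float).reshape(-1,1,2),np.array(im["mtx"]),np.array(im["D"])).reshape(-1,2)
    r=np.array(im["rotation"])
    if r.shape!=(3,3): r=R.from_euler('xyz',r).as_matrix()
    return np.array(im["xyz"]),np.c_[p,np.ones(len(p))]@r.T
def onz(im,px,z):
    o,d=ray(im,px); return o+d*((z-o[2])/d[:,2])[:,None]
def proj(im,P):
    r=np.array(im["rotation"])
    if r.shape!=(3,3): r=R.from_euler('xyz',r).as_matrix()
    rv=cv2.Rodrigues(r.T)[0]
    return cv2.projectPoints(np.array(P,float).reshape(-1,1,3),rv,-r.T@np.array(im["xyz"]),np.array(im["mtx"]),np.array(im["D"]))[0].reshape(-1,2)
def tri(im1,p1,im2,p2):
    o1,d1=ray(im1,p1);o2,d2=ray(im2,p2);d1=d1[0];d2=d2[0]
    s=np.linalg.lstsq(np.c_[d1,-d2],o2-o1,rcond=None)[0]
    a=o1+s[0]*d1;b=o2+s[1]*d2
    return (a+b)/2,np.linalg.norm(a-b)
E
python3 - <<'E'
from h import *
import pickle
ims={n:ctrl.get_image(n) for n in("scene","side","wrist")}
pickle.dump(ims,open("i0.pkl","wb"))
for n,i in ims.items(): cv2.imwrite(f"pics/{n}0.png",cv2.cvtColor(i["frame"],cv2.COLOR_RGB2BGR));print(n,i["xyz"],np.array(i["rotation"]).round(3).tolist(),i["mtx"],i["D"])
print(ctrl.state())
E
```

```text
pics
scene [1.28866317 0.30739655 1.22769428] [-2.536, -0.01, 1.951] [[540.2463975    0.         264.00281448]
 [  0.         540.2463975  207.79303501]
 [  0.           0.           1.        ]] [-0.076949  0.        0.        0.        0.      ]
side [-0.06552642  0.84922581  0.77252714] [-2.174, -0.021, -2.48] [[482.22265794   0.         282.87862137]
 [  0.         482.22265794 213.81714305]
 [  0.           0.           1.        ]] [-0.14587881  0.          0.          0.          0.        ]
wrist [ 0.3150561  -0.5751226   0.37333822] [2.812, 0.001, -1.196] [[377.54884661   0.         272.08427574]
 [  0.         377.54884661 206.51313577]
 [  0.           0.           1.        ]] [-0.04946921  0.          0.          0.          0.        ]
{'time_s': 0.15, 'qpos': array([ 1.13082451,  0.53702095, -0.00445491,  1.53862288,  0.00259447,
        1.06732276, -0.07118125]), 'joint_vel': array([ 0.00081281, -0.00241306,  0.00011844, -0.00173674, -0.00067885,
        0.00052371, -0.00094743]), 'tau': array([ 1.62547050e-03, -5.83784044e+01,  1.04957979e+00, -2.59347653e+01,
        1.23245426e-02,  6.54252115e-03,  1.44007313e-07]), 'tool_pos': array([ 0.23714601, -0.60463926,  0.20780464]), 'tool_rot': array([-3.14022740e+00,  8.91012231e-05,  3.73873324e-01]), 'force': array([-1.06437841,  0.17290397,  0.38925085]), 'torque': array([-0.01298725,  0.05085295,  0.01497848]), 'gripper_force': 0.0, 'gripper_width': 0.08550907958650751}
```

View pics/scene0.png

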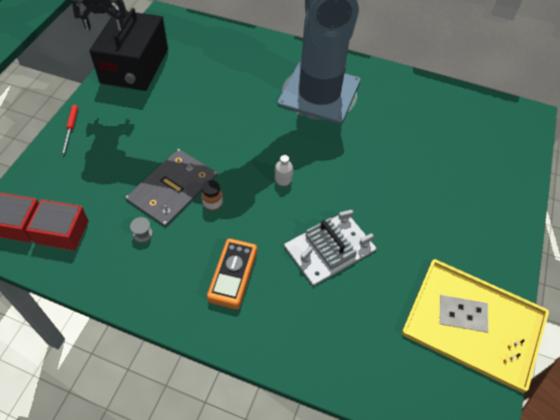

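View pics/side0.png

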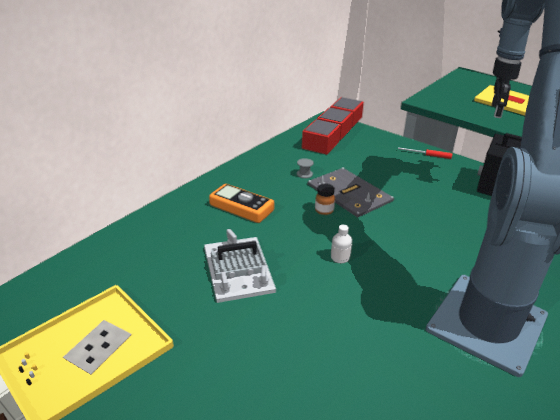

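The scene view shows the dock at about (172,187), the module at (330,247), bottle (284,172), jar (212,193), spool (141,230) and meter (233,273). I'll enlarge the dock and module in both views.

Run:
```python
from h import *
import pickle
ims=pickle.load(open("i0.pkl","rb"))
def crop(n,x,y,w,h):
    return cv2.resize(ims[n]["frame"][y:y+h,x:x+w],(w*4,h*4),interpolation=cv2.INTER_CUBIC)
a=np.hstack([crop("scene",120,145,100,75),crop("scene",282,207,100,75)])
b=np.hstack([crop("side",300,160,100,75),crop("side",195,228,100,75)])
cv2.imwrite("pics/m1.png",cv2.cvtColor(np.vstack([a,b]),cv2.COLOR_RGB2BGR))
s=ims["scene"]
print(onz(s,[[172,187],[330,247],[284,185],[212,206],[141,238],[233,273]],0.0).round(3))
```

```text
[[ 0.526 -0.266  0.   ]
 [ 0.545  0.211  0.   ]
 [ 0.399  0.026  0.   ]
 [ 0.543 -0.133  0.   ]
 [ 0.709 -0.265  0.   ]
 [ 0.712  0.005  0.   ]]
```

View pics/m1.png

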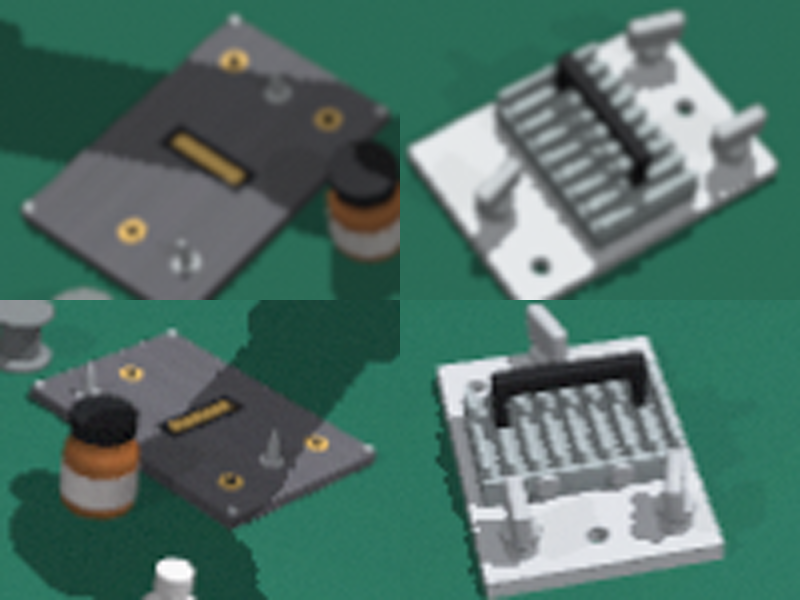

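The crops show the dock's three gold bolt seats (A (328,118), B (234,60), C (132,230) in the scene crop), pins near (278,90) and (185,260), and the module's two dark holes at (685,105) and (540,265). Bolts A/B are at the base-side end, and the handle is clear.

```bash
cat >> h.py <<'E'
def fit(model,P):
    m=np.array(model,float)[:,:2];P=np.array(P)[:,:2]
    c=(m-m.mean(0))@np.array([1,1j]);d=(P-P.mean(0))@np.array([1,1j])
    a=np.angle((d*c.conj()).sum());r=np.array([[np.cos(a),-np.sin(a)],[np.sin(a),np.cos(a)]])
    t=P.mean(0)-r@m.mean(0)
    return t,a,np.linalg.norm(m@r.T+t-P,axis=1)
def cent(mask,near,rad=8):
    n,_,st,c=cv2.connectedComponentsWithStats(mask.astype(np.uint8))
    k=[(c[i],st[i,4]) for i in range(1,n) if np.hypot(*(c[i]-near))<rad]
    return max(k,key=lambda q:q[1]) if k else (np.array(near,float),0)
E
python3 - <<'E'
from h import *
import pickle
ims=pickle.load(open("i0.pkl","rb"))
seats={"scene":[(202,174.5),(178.5,160),(153,202.5)],"side":[(357.5,280-75),(379.2,195.5),(332.7,178)]}
M=[(-.078,.045),(-.078,-.045),(.078,0)]
for n in seats:
    f=ims[n]["frame"];hsv=cv2.cvtColor(f,cv2.COLOR_RGB2HSV)
    m=(hsv[...,0]>12)&(hsv[...,0]<32)&(hsv[...,1]>90)&(hsv[...,2]>70)
    pts=[cent(m,s,4) for s in seats[n]]
    P=onz(ims[n],[p[0] for p in pts],.012);t,a,e=fit(M,P)
    print(n,"dock",t.round(4),np.degrees(a).round(2),(e*1000).round(1),[p[1] for p in pts])
holes={"scene":[(353.2,233.2),(317,273.5)],"side":[(344.5,286.5),(314,249.5)]}
holes["side"]=[(195+197/4,228+235/4),(195+77/4,228+87/4)]
H=[(-.075,0),(.075,.048)]
for n in holes:
    g=ims[n]["frame"].max(2); pts=[]
    for x,y in holes[n]:
        x0,y0=int(x)-4,int(y)-4;w=180.-g[y0:y0+9,x0:x0+9];w=np.clip(w,0,None)
        yy,xx=np.mgrid[0:9,0:9];pts.append(((w*xx).sum()/w.sum()+x0,(w*yy).sum()/w.sum()+y0))
    P=onz(ims[n],holes[n],.012);print(n,"module",*[q.round(4) if hasattr(q,'round') else q for q in fit(H,P)],np.degrees(fit(H,P)[1]))
    print(np.array(pts).round(1))
b={"scene":[(282+60/4,207+70/4+0),(282+15,0)]}
s=ims["scene"]; print("bar ends",onz(s,[(282+163/4,207+55/4),(282+237/4,207+160/4)],.077).round(4))
print("pin tips",tri(s,[(120+272/4,145+80/4)],ims["side"],[(300+273/4,160+132/4)]),tri(s,[(120+183/4,145+245/4)],ims["side"],[(300+90/4,160+62/4)]))
E
```

```text
scene dock [ 0.5249 -0.2658] -14.59 [0.6 0.4 0.6] [np.int32(26), np.int32(25), np.int32(29)]
side dock [ 0.5272 -0.2673] -14.86 [0.5 0.8 0.8] [np.int32(15), np.int32(14), np.int32(14)]
scene module [0.5496 0.2115] -0.6371 [0.0007 0.0007] -36.50442252865425
[[352.8 233.5]
 [316.7 273.1]]
side module [0.5476 0.2106] -0.6535 [0.0005 0.0005] -37.440746429811995
[[244.2 286.2]
 [216.8 250.3]]
bar ends [[0.5247 0.1759 0.077 ]
 [0.5814 0.243  0.077 ]]
pin tips (array([ 0.45657323, -0.2471422 ,  0.03283717]), np.float64(0.0057437919715236305)) (array([ 0.61126287, -0.23662566,  0.03838027]), np.float64(0.005970785579101693))
```

{"op": "apply_moves", "data": {
  "targets": [
    [0.3,-0.3,0,0,1],
    [0.6,-0.6,0,0,1],
    [0.8,-0.8,0,0,1],
    [1,-1,0,0,1],
    [1,-1,0,0,1]
  ]
}}

```text
time_s: 0.65
tool_pos: [0.3251, -0.4049, 0.2083]
tool_rot: [-3.139, -0.002, 0.381]
force: [1.0, -0.4, -0.3]
gripper_width: 0.0856
gripper_force: 0.0
```

{"op": "apply_moves", "data": {
  "targets": [
    [0.3,-0.3,0,0,1],
    [0.6,-0.6,0,0,1],
    [0.8,-0.8,0,0,1],
    [1,-1,0,0,1]
  ]
}}

```text
time_s: 1.05
tool_pos: [0.4026, -0.2261, 0.2086]
tool_rot: [3.141, -0.0, 0.373]
force: [1.4, -0.3, 0.1]
gripper_width: 0.0856
gripper_force: 0.0
```

{"op": "apply_moves", "data": {
  "targets": [
    [0.3,-0.3,0,0,1],
    [0.6,-0.6,0,0,1],
    [0.8,-0.8,0,0,1],
    [1,-1,0,0,1]
  ]
}}

```text
time_s: 1.45
tool_pos: [0.4829, -0.0428, 0.2086]
tool_rot: [3.141, -0.0, 0.373]
force: [0.8, -0.9, -0.6]
gripper_width: 0.0853
gripper_force: 0.0
```

{"op": "apply_moves", "data": {
  "targets": [
    [0.3,-0.3,0,-0.1,1],
    [0.6,-0.6,0,-0.2,1],
    [0.8,-0.8,0,-0.3,1],
    [0.9,-1,0,-0.35,1],
    [0.9,-1,0,-0.35,1],
    [0.9,-1,0,-0.35,1]
  ]
}}

```text
time_s: 2.05
tool_pos: [0.553, 0.146, 0.208]
tool_rot: [-3.141, 0.0, 0.926]
force: [-0.3, -0.9, 0.0]
gripper_width: 0.0855
gripper_force: 0.0
```

Run:
```python
from h import *
import pickle
w=ctrl.get_image("wrist");pickle.dump(w,open("w1.pkl","wb"))
cv2.imwrite("pics/w1.png",cv2.cvtColor(w["frame"],cv2.COLOR_RGB2BGR))
c,s=np.cos(-.645),np.sin(-.645);M=lambda p:[.5485+c*p[0]-s*p[1],.211+s*p[0]+c*p[1],p[2]]
print(proj(w,[M(p) for p in [(-.075,0,.012),(.075,.048,.012),(0,.046,.077),(0,-.046,.077),(-.078,.045,.054),(-.078,-.045,.054),(.078,0,.054)]]).round(0))
st=ctrl.state();print(st["tool_pos"],st["tool_rot"],w["xyz"],w["rotation"])
```

```text
[[147. 116.]
 [307.  61.]
 [214.  60.]
 [219. 181.]
 [121.  64.]
 [133. 173.]
 [314. 120.]]
[0.55302279 0.14387523 0.2079646 ] [-3.14145013e+00  1.35787475e-03  9.22699826e-01] [0.60340937 0.21184549 0.37362855] [ 2.81115900e+00  4.74356357e-04 -6.44171992e-01]
```

View pics/w1.png

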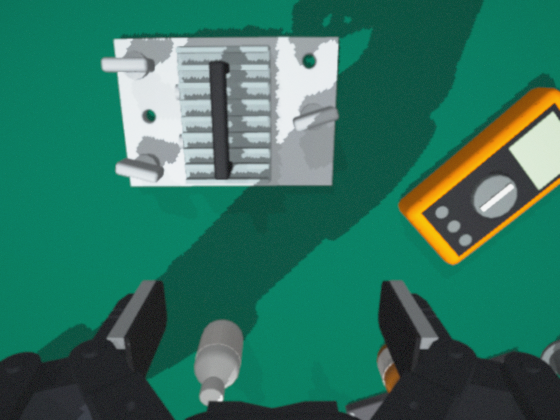

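The wrist view shows holes at (149,116) and (309,61) and the handle bar from (219,62) to (222,180), within 3 px of prediction. Bolt wings are at (125,65), (140,168) and (316,118). I'll refine these.

Run:
```python
from h import *
import pickle
w=pickle.load(open("w1.pkl","rb"));f=w["frame"];g=f.max(2)
n,lab,st,c=cv2.connectedComponentsWithStats((g<50).astype(np.uint8))
for i in range(1,n):
    if 4<st[i,4]<3000 and 40<c[i][1]<190 and 100<c[i][0]<340: print(st[i],c[i].round(1))
k=lab[120,220];ys,xs=np.nonzero(lab==k);r=cv2.minAreaRect(np.c_[xs,ys].astype(np.float32));print(r)
m=(g<50)&(lab==k)
top=np.c_[xs,ys][(ys>75)&(ys<165)].astype(np.float32);l=cv2.fitLine(top,2,0,.01,.01).ravel();print(l)
def go(px,z):return onz(w,px,z)
H=go([(149,116),(309,61)],.012);t,a,e=fit([(-.075,0),(.075,.048)],H);print("mod",t.round(4),np.degrees(a),e)
P=go([c[k],(219,62),(222,180)],.077);print(P.round(4),np.degrees(np.arctan2(*(P[2]-P[1])[[1,0]])))
W=go([(103,64),(147,66),(118,165),(161,173),(294,123),(337,114)],.054)
for i in (0,2,4): d=W[i+1]-W[i];print(W[i:i+2].mean(0).round(4),np.linalg.norm(d).round(3),np.degrees(np.arctan2(d[1],d[0])).round(1))
```

```text
[221  62  11 116 299] [225.7 115.8]
((279.5, 209.49996948242188), (418.99993896484375, 558.9998779296875), 90.0)
[ 1.0000000e+00 -3.7630621e-06  2.7970697e+02  1.1999931e+02]
mod [0.55   0.2099] -36.71293187078828 [0.00027318 0.00027318]
[[0.5562 0.1396 0.077 ]
 [0.5787 0.2445 0.077 ]
 [0.5233 0.1732 0.077 ]] -127.79767428037475
[0.5151 0.2915 0.054 ] 0.036 -40.2
[0.4658 0.2213 0.054 ] 0.038 -48.0
[0.6127 0.1645 0.054 ] 0.036 -25.1
```

{"op": "apply_moves", "data": {
  "targets": [
    [0.17,-0.14,0,0,0.1],
    [0.34,-0.28,0,0,0.1],
    [0.34,-0.28,0.2,0,0.1],
    [0.34,-0.28,0.4,0,0.1],
    [0.34,-0.28,0.5,0,0.1],
    [0.34,-0.28,0.5,0,0.1],
    [0.34,-0.28,0.5,0,0.1]
  ]
}}

```text
time_s: 2.8
tool_pos: [0.5511, 0.2099, 0.1343]
tool_rot: [3.141, -0.0, 0.922]
force: [-0.4, 0.7, 0.7]
gripper_width: 0.0468
gripper_force: 0.0
```

Run:
```python
from h import *
w=ctrl.get_image("wrist");
cv2.imwrite("pics/w2.png",cv2.cvtColor(w["frame"],cv2.COLOR_RGB2BGR))
st=ctrl.state();print(st["tool_pos"],st["tool_rot"],st["gripper_width"],proj(w,[[.55,.2095,.077]]))
```

```text
[0.55146566 0.21046202 0.13484885] [ 3.14036113e+00 -1.51671289e-03  9.22246052e-01] 0.04713206195864111 [[269.91480597 217.8382127 ]]
```

View pics/w2.png

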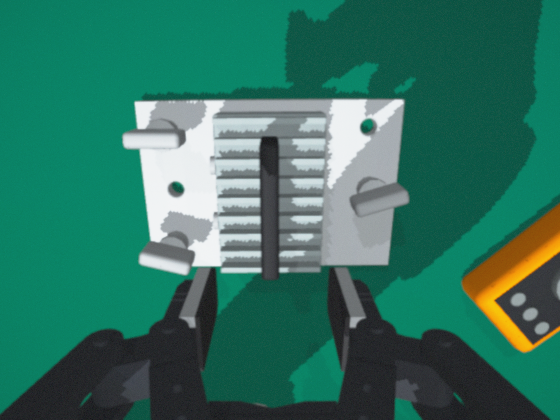

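The bar stands centred between the fingers (bar u≈269, finger gap 213–335) and is parallel to the pads. I'll descend and grip.

{"op": "apply_moves", "data": {
  "targets": [
    [0,0,0.2,0,0.1],
    [0,0,0.4,0,0.1],
    [0,0,0.55,0,0.1],
    [0,0,0.55,0,-1],
    [0,0,0.55,0,-1],
    [0,0,0.55,0,-1],
    [0,0,0.55,0,-1],
    [0,0,0.55,0,-1]
  ],
  "grip_force": 80
}}

```text
time_s: 3.65
tool_pos: [0.5516, 0.2116, 0.053]
tool_rot: [3.14, -0.003, 0.924]
force: [-1.9, -0.2, 7.7]
gripper_width: 0.0061
gripper_force: 79.1
```

{"op": "apply_moves", "data": {
  "targets": [
    [0,0,-0.1,0,-1],
    [0,0,-0.2,0,-1],
    [0,0,-0.4,0,-1],
    [0,0,-0.6,0,-1],
    [0,0,-0.8,0,-1],
    [0,0,-1,0,-1],
    [0,0,-1,0,-1]
  ]
}}

```text
time_s: 4.35
tool_pos: [0.5527, 0.2121, 0.2058]
tool_rot: [3.137, -0.007, 0.923]
force: [1.6, 0.6, -8.9]
gripper_width: 0.0059
gripper_force: 79.6
```

{"op": "apply_moves", "data": {
  "targets": [
    [-0.12,0.08,0,0,-1],
    [-0.3,0.2,0,0,-1],
    [-0.5,0.34,0,0,-1],
    [-0.7,0.47,0,0,-1],
    [-0.89,0.59,0,0,-1]
  ]
}}

```text
time_s: 4.85
tool_pos: [0.5389, 0.0487, 0.1993]
tool_rot: [-3.14, 0.002, 0.923]
force: [1.0, -0.9, -9.2]
gripper_width: 0.0056
gripper_force: 80.3
```

{"op": "apply_moves", "data": {
  "targets": [
    [-0.2,0.13,0,0,-1],
    [-0.4,0.26,0,0,-1],
    [-0.6,0.4,0,0,-1],
    [-0.75,0.5,0,0,-1],
    [-0.89,0.59,0,0,-1]
  ]
}}

```text
time_s: 5.35
tool_pos: [0.5289, -0.1109, 0.1994]
tool_rot: [-3.14, 0.002, 0.922]
force: [0.3, 0.4, -9.0]
gripper_width: 0.0061
gripper_force: 80.1
```

{"op": "apply_moves", "data": {
  "targets": [
    [-0.2,0.13,0,-0.05,-1],
    [-0.4,0.26,0,-0.1,-1],
    [-0.6,0.4,0,-0.15,-1],
    [-0.75,0.5,0,-0.2,-1],
    [-0.83,0.56,0,-0.25,-1],
    [-0.88,0.59,0,-0.25,-1],
    [-0.88,0.59,0,-0.25,-1],
    [-0.88,0.59,0,-0.25,-1]
  ]
}}

```text
time_s: 6.15
tool_pos: [0.5214, -0.2659, 0.2003]
tool_rot: [-3.14, -0.001, 1.316]
force: [0.4, 0.8, -8.2]
gripper_width: 0.0057
gripper_force: 80.2
```

Run:
```python
from h import *
import pickle
ims={n:ctrl.get_image(n) for n in("scene","side","wrist")}
pickle.dump(ims,open("i1.pkl","wb"))
st=ctrl.state();print(st["tool_pos"],st["tool_rot"],st["gripper_width"],st["force"])
c=[proj(ims[n],[[.526,-.2665,.12]])[0].astype(int) for n in("scene","side")];print(c)
L=[cv2.resize(ims[n]["frame"][max(0,q[1]-70):max(0,q[1]-70)+140,max(0,q[0]-65):max(0,q[0]-65)+130],(390,420),interpolation=cv2.INTER_CUBIC) for n,q in zip(("scene","side"),c)]
cv2.imwrite("pics/m2.png",cv2.cvtColor(np.hstack(L),cv2.COLOR_RGB2BGR))
cv2.imwrite("pics/w3.png",cv2.cvtColor(ims["wrist"]["frame"],cv2.COLOR_RGB2BGR))
```

```text
[ 0.52196278 -0.26575648  0.20092458] [-3.14138204e+00 -7.15287439e-04  1.31794980e+00] 0.005938735671049802 [ 0.35882244  0.85079385 -9.38208789]
[array([165, 159]), array([353, 157])]
```

View pics/w3.png

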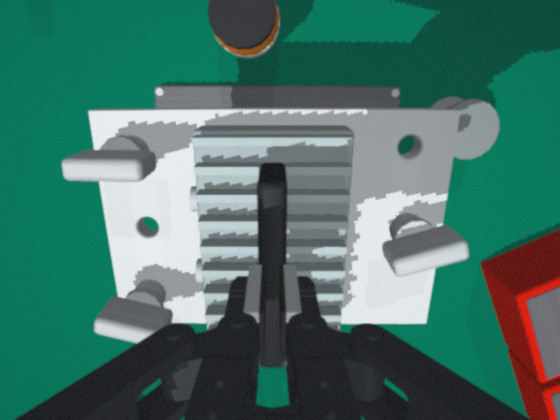

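View pics/m2.png

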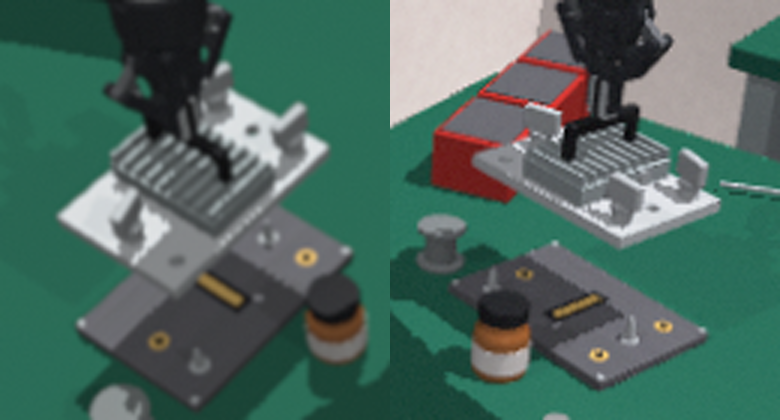

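The module hangs level; in the wrist view holes A and B are at (148,226) and (410,146), with the plate's +y edge dots at (158,92) and (396,93). All is clear of the jar and spool.

Run:
```python
from h import *
import pickle
ims=pickle.load(open("i1.pkl","rb"));w=ims["wrist"]
for z in(.157,.160,.163):
    P=onz(w,[(148,226),(410,146)],z);t,a,e=fit([(-.075,0),(.075,.048)],P);print(z,t.round(4),np.degrees(a).round(2),e[0].round(4))
# scene/side hole check (crop coords /3)
c={"scene":(165-65,159-70),"side":(353-65,157-70)}
hp={"scene":[(252,130),(177,262)],"side":[(653-390,209),(505-390,158)]}
for n in c:
    P=onz(ims[n],[np.array(p)/3+c[n] for p in hp[n]],.160);t,a,e=fit([(-.075,0),(.075,.048)],P);print(n,t.round(4),np.degrees(a).round(2),e[0].round(4))
D=onz(w,[(158,92),(396,93)],.012);d=D[1]-D[0];print("dock edge",D.round(4),np.linalg.norm(d),np.degrees(np.arctan2(d[1],d[0])))
i0=pickle.load(open("i0.pkl","rb"))
print("scene dots",onz(i0["scene"],[(120+235/4,145+20/4),(120+382/4,145+110/4),(120+28/4,145+207/4)],.012).round(4))
a=np.radians(-14.7);ca,sa=np.cos(a),np.sin(a)
for z,pp in ((.036,[(-.075,0),(.075,.048)]),):
  for n in("scene","side"):
    print(n,"pred pin tips", proj(i0[n],[(.526+ca*x-sa*y,-.2665+sa*x+ca*y,z) for x,y in pp]).round(1))
```

```text
0.157 [ 0.5232 -0.2671] -14.56 0.0009
0.16 [ 0.5234 -0.2663] -14.56 0.0003
0.163 [ 0.5236 -0.2655] -14.56 0.0014
scene [ 0.5231 -0.2646] -14.52 0.0001
side [ 0.5192 -0.2651] -17.47 0.0027
dock edge [[ 0.4398 -0.1709  0.012 ]
 [ 0.6488 -0.2255  0.012 ]] 0.21597466332761087 -14.640462162397656
scene dots [[ 0.4036 -0.3051  0.012 ]
 [ 0.4398 -0.1686  0.012 ]
 [ 0.6108 -0.3612  0.012 ]]
scene pred pin tips [[187.8 162.6]
 [164.6 205.3]]
side pred pin tips [[368.6 193. ]
 [322.3 176.5]]
```

{"op": "apply_moves", "data": {
  "targets": [
    [0,0.017,0.1,0,-1],
    [-0.005,0.017,0.25,0,-1],
    [-0.005,0.017,0.4,0,-1],
    [-0.005,0.017,0.55,0,-1],
    [-0.005,0.017,0.65,0,-1],
    [-0.005,0.017,0.65,0,-1],
    [-0.005,0.017,0.65,0,-1]
  ]
}}

```text
time_s: 7.0
tool_pos: [0.5242, -0.2687, 0.1036]
tool_rot: [3.141, -0.0, 1.317]
force: [0.4, -0.6, -8.8]
gripper_width: 0.0055
gripper_force: 80.5
```

Run:
```python
from h import *
import pickle
ims={n:ctrl.get_image(n) for n in("scene","side","wrist")}
pickle.dump(ims,open("i2.pkl","wb"))
st=ctrl.state();print(st["tool_pos"],st["tool_rot"],st["gripper_width"],st["force"])
P=[cv2.resize(ims["wrist"]["frame"][80:360,60:480],(420*800//520,280*800//520))]
for n,z in(("scene",.05),("side",.05)):
    q=proj(ims[n],[[.526,-.2665,z]])[0].astype(int);print(n,q)
    P.append(cv2.resize(ims[n]["frame"][q[1]-45:q[1]+45,q[0]-60:q[0]+60],(400,300),interpolation=cv2.INTER_CUBIC))
top=cv2.resize(ims["wrist"]["frame"],(400,300))
cv2.imwrite("pics/m3.png",cv2.cvtColor(np.vstack([np.hstack([top,cv2.resize(ims["wrist"]["frame"][180:280,100:230],(400,300))]),np.hstack(P[1:])]),cv2.COLOR_RGB2BGR))
```

```text
[ 0.52508083 -0.26934645  0.10480116] [3.13892342e+00 4.88757359e-04 1.31621606e+00] 0.005872435439131844 [ 0.21803245 -0.3509656  -9.03616583]
scene [169 176]
side [351 178]
```

View pics/m3.png

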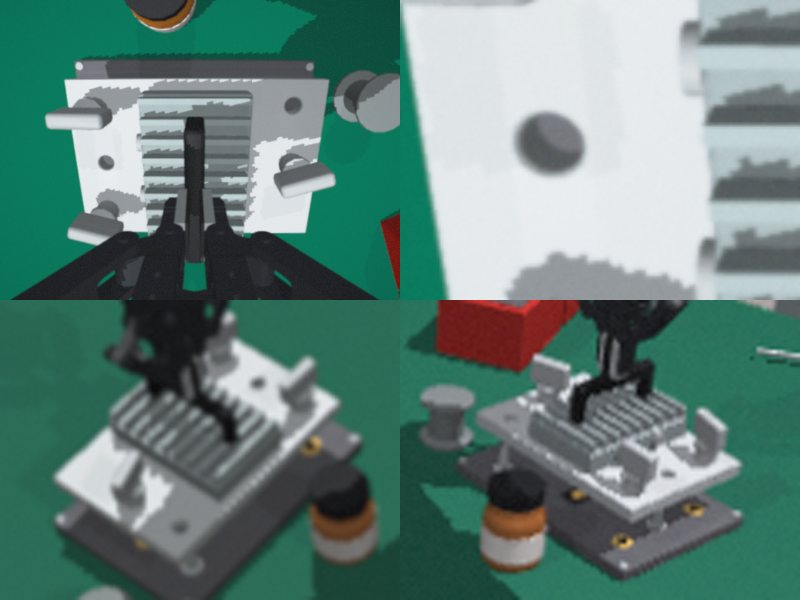

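The flange hovers over the pins, which are visible below hole A and under the +x end. Wrist measurements: hole A (148.4,227.5), hole B (409,147), plate dots (112,94) and (434,94).

Run:
```python
from h import *
import pickle
w=pickle.load(open("i2.pkl","rb"))["wrist"];g=cv2.cvtColor(w["frame"],cv2.COLOR_RGB2GRAY).astype(float)
def cen(x,y,s,inv):
    p=g[y-s:y+s+1,x-s:x+s+1];q=(p.max()*.75-p if inv else p-(p.max()*.7+p.min()*.3)).clip(0);yy,xx=np.mgrid[-s:s+1,-s:s+1]
    return x+(q*xx).sum()/q.sum(),y+(q*yy).sum()/q.sum()
h=[cen(148,227,12,1),cen(409,147,12,1)];d=[cen(112,94,5,0),cen(434,94,5,0)];print(np.array(h).round(1),np.array(d).round(1))
for z in(.062,.064):
  t,a,e=fit([(-.075,0),(.075,.048)],onz(w,h,z));print(z,t.round(4),np.degrees(a).round(2),e[0].round(4))
t,a,e=fit([(-.108,.072),(.108,.072)],onz(w,d,.012));print("dock",t.round(4),np.degrees(a).round(2),e[0].round(4))
```

```text
[[147.9 227.9]
 [409.5 146.6]] [[110.5  92.6]
 [433.4  93.3]]
0.062 [ 0.5264 -0.2714] -14.39 0.0005
0.064 [ 0.5265 -0.2709] -14.39 0.0002
dock [ 0.5261 -0.2676] -14.65 0.0008
```

{"op": "apply_moves", "data": {
  "targets": [
    [0.018,-0.006,0,0.002,-1],
    [0.018,-0.006,0.04,0.002,-1],
    [0.018,-0.006,0.08,0.002,-1],
    [0.018,-0.006,0.12,0.002,-1],
    [0.018,-0.006,0.14,0.002,-1],
    [0.018,-0.006,0.14,0.002,-1],
    [0.018,-0.006,0.14,0.002,-1]
  ]
}}

```text
time_s: 7.85
tool_pos: [0.5237, -0.266, 0.0824]
tool_rot: [-3.141, -0.0, 1.313]
force: [-0.5, -0.2, -8.8]
gripper_width: 0.0058
gripper_force: 80.2
```

Run:
```python
from h import *
import pickle
ims={n:ctrl.get_image(n) for n in("side","wrist")}
pickle.dump(ims,open("i3.pkl","wb"))
st=ctrl.state();print(st["tool_pos"],st["tool_rot"],st["force"])
w=ims["wrist"];g=cv2.cvtColor(w["frame"],cv2.COLOR_RGB2GRAY).astype(float)
def cen(x,y,s,inv):
    p=g[y-s:y+s+1,x-s:x+s+1];q=(p.max()*.75-p if inv else p-(p.max()*.7+p.min()*.3)).clip(0);yy,xx=np.mgrid[-s:s+1,-s:s+1]
    return x+(q*xx).sum()/q.sum(),y+(q*yy).sum()/q.sum()
h=[cen(148,227,12,1),cen(409,147,12,1)]
print(np.array(h).round(1))
z=st["tool_pos"][2]-.041
t,a,e=fit([(-.075,0),(.075,.048)],onz(w,h,z));print(z,t.round(4),np.degrees(a).round(2),e[0].round(4))
c=[w["frame"][y-25:y+25,x-33:x+33] for x,y in((148,228),(409,147))]
q=proj(ims["side"],[[.526,-.2665,.04]])[0].astype(int)
c.append(ims["side"]["frame"][q[1]-45:q[1]+45,q[0]-60:q[0]+60])
cv2.imwrite("pics/m4.png",cv2.cvtColor(np.hstack([cv2.resize(k,(266,200),interpolation=cv2.INTER_CUBIC) for k in c]),cv2.COLOR_RGB2BGR))
```

```text
[ 0.52374988 -0.26611396  0.08260299] [3.14151338e+00 6.05815201e-05 1.31311514e+00] [ 0.03521385  0.08069061 -9.35195385]
[[147.6 226.5]
 [410.4 147.2]]
0.041602985043582875 [ 0.5251 -0.2674] -15.02 0.0
```

View pics/m4.png

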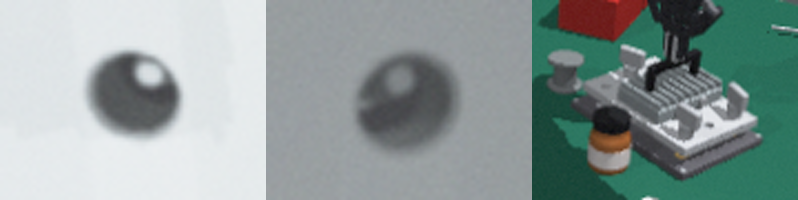

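The pin tips are visible inside both holes: A's tip at about (151.7,221), B's at (409.2,142). I'll compute the offset.

Run:
```python
from h import *
import pickle
w=pickle.load(open("i3.pkl","rb"))["wrist"]
for tz in(.0416,):
  h=onz(w,[(148.2,226.3),(409.9,147.2)],tz);p=onz(w,[(151.7,221),(409.2,142)],.036)
  d=p-h;ps=1.313;X=np.array([np.cos(ps),np.sin(ps)]);Y=np.array([np.sin(ps),-np.cos(ps)])
  print(h.round(4),p.round(4),(d[:,:2]@np.c_[X,Y]*1000).round(2),"tool xy mm")
  print(np.linalg.norm(p[1]-p[0]),np.linalg.norm(h[1]-h[0]))
```

```text
[[ 0.453  -0.248   0.0416]
 [ 0.6097 -0.2404  0.0416]] [[ 0.4539 -0.247   0.036 ]
 [ 0.6115 -0.2389  0.036 ]] [[1.2  0.53]
 [1.98 1.33]] tool xy mm
0.15782100762893891 0.15682116743934954
```

{"op": "apply_moves", "data": {
  "targets": [
    [0.01,0.006,0,-0.003,-1],
    [0.01,0.006,0.02,-0.003,-1],
    [0.01,0.006,0.04,-0.003,-1],
    [0.01,0.006,0.06,-0.003,-1],
    [0.01,0.006,0.08,-0.003,-1],
    [0.01,0.006,0.1,-0.003,-1],
    [0.01,0.006,0.11,-0.003,-1],
    [0.01,0.006,0.11,-0.003,-1]
  ]
}}

```text
time_s: 8.75
tool_pos: [0.5251, -0.2648, 0.0658]
tool_rot: [3.142, -0.0, 1.318]
force: [1.1, 1.1, -9.6]
gripper_width: 0.0057
gripper_force: 80.6
```

Still carrying its full weight and sliding freely; only a millimetre or so more to contact.

{"op": "apply_moves", "data": {
  "targets": [
    [0,0,0.007,0,-1],
    [0,0,0.014,0,-1],
    [0,0,0.02,0,-1],
    [0,0,0.02,0,-1]
  ]
}}

```text
time_s: 9.15
tool_pos: [0.5255, -0.2648, 0.065]
tool_rot: [3.141, 0.001, 1.318]
force: [-6.4, 3.3, 9.7]
gripper_width: 0.0055
gripper_force: 88.4
```

{"op": "apply_moves", "data": {
  "targets": [
    [0,0,-0.01,0,-0.2],
    [0,0,-0.01,0,-0.2],
    [0,0,-0.01,0,-0.2],
    [0,0,-0.01,0,-0.2],
    [0,0,-0.2,0,-0.2],
    [0,0,-0.5,0,-0.2],
    [0,0,-0.8,0,-0.2],
    [0,0,-0.8,0,-0.2]
  ]
}}

```text
time_s: 9.95
tool_pos: [0.5292, -0.2664, 0.1894]
tool_rot: [3.13, 0.002, 1.318]
force: [0.7, 0.2, -0.6]
gripper_width: 0.0345
gripper_force: 0.0
```

Run:
```python
from h import *
import pickle
ims={n:ctrl.get_image(n) for n in("scene","side","wrist")}
pickle.dump(ims,open("i4.pkl","wb"))
st=ctrl.state();print(st["tool_pos"],st["tool_rot"],st["force"],st["gripper_width"])
P=[]
for n in("scene","side"):
    q=proj(ims[n],[[.526,-.2665,.04]])[0].astype(int);print(n,q)
    P.append(cv2.resize(ims[n]["frame"][q[1]-45:q[1]+45,q[0]-40:q[0]+40],(240,270),interpolation=cv2.INTER_CUBIC))
cv2.imwrite("pics/m5.png",cv2.cvtColor(np.hstack([ims["wrist"]["frame"],np.vstack(P+[np.zeros((0,240,3),np.uint8)])[:420]]) ,cv2.COLOR_RGB2BGR))
```

```text
[ 0.52460561 -0.26490801  0.18263093] [-3.14123640e+00  2.10322798e-04  1.31771095e+00] [-0.66361817  0.27140174  0.03415292] 0.034288984766104855
scene [169 178]
side [350 181]
```

View pics/m5.png

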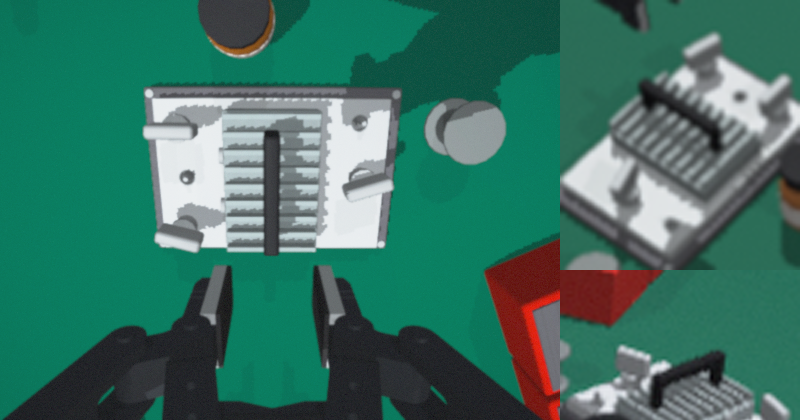

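The module is seated: a pin shows in both holes, A (187,177) and B (360,122), and the flange lies within the plate's outline. The wings run A (144,131)–(196,131), B (157,232)–(203,243) and C (345,194)–(393,182). Next I compute the bolt poses numerically.

```bash
cat > b.py <<'E'
from h import *
T=np.array([.526,-.2672]);YAW=np.radians(-14.65)
def bolt(p): c,s=np.cos(YAW),np.sin(YAW);return T+np.array([[c,-s],[s,c]])@p
B={"A":bolt([-.078,.045]),"B":bolt([-.078,-.045]),"C":bolt([.078,0])}
def go(target,psi,z):
    st=ctrl.state();p=st["tool_pos"];y=st["tool_rot"][2]
    d=np.r_[target,z]-p;X=np.array([np.cos(y),np.sin(y)]);Y=np.array([np.sin(y),-np.cos(y)])
    t=(np.degrees(y)-psi)
    print("at",p.round(4),np.degrees(y).round(1),"shares",(np.array([d[:2]@X,d[:2]@Y,-d[2]])/.15).round(3),"turn",round(t/90,3),"q7",st["qpos"][6].round(2))
E
python3 - <<'E'
from b import *
import pickle
w=pickle.load(open("i4.pkl","rb"))["wrist"]
print(B)
W=onz(w,[(144,129),(196,129),(157,229),(203,239),(345,192),(393,180)],.066)
for i in(0,2,4):
    d=W[i+1]-W[i];a=np.degrees(np.arctan2(d[1],d[0]))-np.degrees(YAW);print(W[i:i+2].mean(0).round(4),np.linalg.norm(d).round(3),"rel",a.round(1),"theta deg",(24.6-a).round(1),"psi",(a-14.65+180).round(1))
t,a,e=fit([(-.075,0),(.075,.048)],onz(w,[(187,177),(360,122)],.024));print("module",t.round(4),np.degrees(a).round(2),e[0].round(4))
go(B["A"],162,.11)
E
```

```text
{'A': array([ 0.46191699, -0.20393573]), 'B': array([ 0.43915475, -0.29100973]), 'C': array([ 0.60146413, -0.28692727])}
[ 0.4642 -0.2014  0.066 ] 0.039 rel -0.1 theta deg 24.7 psi 165.2
[ 0.444  -0.2838  0.066 ] 0.038 rel -13.2 theta deg 37.8 psi 152.1
[ 0.6004 -0.2822  0.066 ] 0.038 rel 15.0 theta deg 9.6 psi 180.3
module [ 0.5258 -0.2665] -14.44 0.0003
at [ 0.5246 -0.2649  0.1826] 75.5 shares [ 0.289 -0.506  0.484] turn -0.961 q7 -0.06
```

{"op": "apply_moves", "data": {
  "targets": [
    [0.1,-0.17,0,-0.09,-0.35],
    [0.2,-0.35,0,-0.18,-0.35],
    [0.29,-0.506,0,-0.28,-0.35],
    [0.29,-0.506,0.2,-0.37,-0.35],
    [0.29,-0.506,0.4,-0.46,-0.35],
    [0.29,-0.506,0.48,-0.55,-0.35],
    [0.29,-0.506,0.48,-0.64,-0.35],
    [0.29,-0.506,0.48,-0.73,-0.35]
  ]
}}

```text
time_s: 10.9
tool_pos: [0.4607, -0.2029, 0.1089]
tool_rot: [-3.141, -0.004, 2.471]
force: [-0.5, -0.1, 0.2]
gripper_width: 0.0278
gripper_force: 0.0
```

{"op": "apply_moves", "data": {
  "targets": [
    [0,0,0,-0.09,-0.35],
    [0,0,0,-0.18,-0.35],
    [0,0,0,-0.25,-0.35],
    [0,0,0,-0.25,-0.35],
    [0,0,0,-0.25,-0.35]
  ]
}}

```text
time_s: 11.4
tool_pos: [0.4616, -0.2034, 0.11]
tool_rot: [3.141, -0.002, 2.854]
force: [-1.0, 0.0, -0.2]
gripper_width: 0.0278
gripper_force: 0.0
```

Run:
```python
from b import *
import pickle
go(B["A"]+[0,.0005],163.5,.046)
w=ctrl.get_image("wrist");pickle.dump(w,open("w5.pkl","wb"))
# wing top faces: edge check via predicted outline brightness profile across tool y at wing centre
b=B["A"];
for psi in (158,161,163.5,166,169):
    a=np.radians(psi);u=np.array([np.cos(a),np.sin(a)]);n=np.array([-u[1],u[0]])
    pr=[]
    for k in np.arange(-.012,.0121,.0015):
        L=proj(w,[np.r_[b+n*k+u*s,.066] for s in np.linspace(-.016,.016,15)]);g=cv2.cvtColor(w["frame"],cv2.COLOR_RGB2GRAY)
        pr.append(cv2.remap(g,L[:,0].astype(np.float32)[None],L[:,1].astype(np.float32)[None],1).mean())
    print(psi,np.round(pr).astype(int))
```

```text
at [ 0.4616 -0.2034  0.11  ] 163.5 shares [-0.002  0.     0.427] turn 0.0 q7 1.16
158 [168 169 168 165 161 181 210 222 225 225 218 216 221 230 229 231 234]
161 [168 167 163 167 158 183 215 222 226 226 217 208 226 230 230 233 234]
163.5 [168 166 159 165 158 186 217 222 225 226 216 199 228 230 231 234 235]
166 [166 162 159 161 161 188 217 223 225 226 216 200 228 229 232 235 235]
169 [165 158 159 158 165 192 215 223 225 224 214 206 224 230 233 235 234]
```

Wing A's top lies within 1 mm of the prediction and its angle is about 164.5°. Descend and pinch.

{"op": "apply_moves", "data": {
  "targets": [
    [0,0,0.15,-0.01,-0.35],
    [0,0,0.3,-0.01,-0.35],
    [0,0,0.42,-0.01,-0.35],
    [0,0,0.42,-0.01,-0.35],
    [0,0,0.42,-0.01,-1],
    [0,0,0.42,-0.01,-1],
    [0,0,0.42,-0.01,-1]
  ],
  "grip_force": 50
}}

```text
time_s: 12.15
tool_pos: [0.463, -0.204, 0.0489]
tool_rot: [-3.141, 0.002, 2.872]
force: [0.2, -0.3, -0.3]
gripper_width: -0.0005
gripper_force: 0.0
```

{"op": "apply_moves", "data": {
  "targets": [
    [0,0,0,0,-1],
    [0,0,0,0,-1]
  ]
}}

```text
time_s: 12.35
tool_pos: [0.4626, -0.2039, 0.0484]
tool_rot: [-3.141, 0.001, 2.873]
force: [0.6, -1.0, -0.5]
gripper_width: -0.0002
gripper_force: 0.0
```

Run:
```python
from b import *
st=ctrl.state();print(st["tool_pos"],st["tool_rot"],st["gripper_width"],st["gripper_force"],st["force"],st["torque"])
print(B["A"])
```

```text
[ 0.46256033 -0.2039491   0.04837792] [-3.14134329e+00  6.72669477e-04  2.87268299e+00] -0.00023898300959337195 0.0 [ 0.63279522 -1.02137474 -0.47001148] [ 0.09114045  0.01714624 -0.03468399]
[ 0.46191699 -0.20393573]
```

```bash
cat >> b.py <<'E'
def prof(w,b,psi,z=.066,along=False,half=.016,rng=.04,step=.003):
    a=np.radians(psi);u=np.array([np.cos(a),np.sin(a)]);n=np.array([-u[1],u[0]])
    if along: u,n=n,u
    g=cv2.cvtColor(w["frame"],cv2.COLOR_RGB2GRAY);out=[]
    for k in np.arange(-rng,rng+1e-6,step):
        L=proj(w,[np.r_[b+n*k+u*s,z] for s in np.linspace(-half,half,9)]).astype(np.float32)
        out.append(cv2.remap(g,L[:,:1].T.copy(),L[:,1:].T.copy(),1).mean())
    return np.round(out).astype(int)
E
python3 - <<'E'
from b import *
import pickle
w=pickle.load(open("w5.pkl","rb"))
print(proj(w,[np.r_[B["A"],.066],np.r_[B["A"],.024]]))
print("across",prof(w,B["A"],164.5));print("along",prof(w,B["A"],164.5,along=True,half=.003))
for d in (-.02,-.01,0,.01,.02):
  b=B["A"]+d*np.array([-np.sin(np.radians(164.5)),np.cos(np.radians(164.5))]);print(d,prof(w,b,164.5,along=True,half=.002))
E
```

```text
[[272.5578177  225.48016342]
 [272.44311526 203.34531783]]
across [ 92  92  91  92  83 116 106 230 232 171 163 166 201 223 223 211 228 235
 228 228 231 233 234 234 217 198 215]
along [132 140 170 123 174 135 117 120 201 222 222 222 223 224 224 225 226 226
 226 225 168 130 213 237 236 136 130]
-0.02 [ 88  88  91  90  98 126 150 175 174 166 172 169 171 167 173 164 170 162
 168 160 166 159 163 157 160 130 192]
-0.01 [131 130 131  98 103  95  85 114 192 158 165 165 167 166 165 159 158 152
 154 158 188 232 237 237 237 136 129]
0 [131 139 171 121 173 136 116 121 202 224 224 225 225 226 227 227 228 228
 229 227 172 131 210 237 236 136 129]
0.01 [156 148 155 169 200 133 117 112 235 238 237 237 238 237 237 232 227 224
 225 228 232 232 237 237 235 135 130]
0.02 [172 169 167 168 172 214 188 130 208 238 238 238 238 235 232 232 232 232
 232 232 232 232 232 233 234 133 132]
```

Run:
```python
from b import *
import pickle
w=ctrl.get_image("wrist");pickle.dump(w,open("w6.pkl","wb"))
st=ctrl.state()
tp=st["tool_pos"]
print("tcp px",proj(w,[tp,tp+[0,0,.019]]).round(0),"wing mid/ends",proj(w,[np.r_[B["A"]+k*np.array([np.cos(2.871),np.sin(2.871)]),.066] for k in(-.019,0,.019)]).round(0))
g=cv2.cvtColor(w["frame"],cv2.COLOR_RGB2GRAY)
d=(w["frame"].max(2)<75).astype(np.uint8)
# finger extents by row
for v in range(180,420,12):
    r=np.nonzero(d[v])[0]; print(v,g[v,272-60:272+61:8], )
```

```text
tcp px [[274. 258.]
 [274. 277.]] wing mid/ends [[273. 311.]
 [273. 275.]
 [274. 235.]]
180 [131 131 133 130 131 130 128 129 129 129 126 129 126 192 226  76]
192 [139 138 140 137 137 141 139 141 138 140 140 140 140 131 126  84]
204 [232 233 232 231 236 236 237 236 237 237 237 236 236 231 124  81]
216 [232 232 231 232 231 237 236 202 165 230 236 237 236 223 126  90]
228 [231 232 231 232 230 232 146 138 129 111 163 236 235 206 127  87]
240 [232 231 233 231 232 215 218 224 226 192 150 165 236 198 125  93]
252 [230 230 232 232 231 225 223 224 226 186 153 162 236 168 128  94]
264 [233 230 230 232 233 236 186 177 152 128 162 165 166 105 117  89]
276 [237 237 237 237 197 192 137  96  91 139 121 131 163  93  75  59]
288 [236 236 237 221  50  51 139  88  78 138  37  43 128  83  74  63]
300 [114 116 130  62  41  69 136  76  70 136  67  40  58  81  72  55]
312 [119 123 226  45  37  70 119  86  83 181  94  32  36  78  67  54]
324 [170 107  52  48  59  47  42  49  64  41  61  52  48  44  69  55]
336 [29 41 48 45 43 44 45 42 47 43 46 43 48 44 42 38]
348 [49 46 35 35 43 29 32 46 45 44 44 36 35 33 39 36]
360 [43 41 43 39 41 36 33 40 43 40 42 40 38 41 47 45]
372 [ 45  47  40  49  45  46  36 136 116  48  42  43  45  40  44  42]
384 [46 41 69 44 44 41 31 36 40 37 48 43 46 61 51 45]
396 [41 49 47 42 46 28 33 34 31 35 43 42 44 41 50 44]
408 [40 46 43 43 42 34 39 35 46 41 37 46 45 46 43 34]
```

Run:
```python
from b import *
import pickle
w=pickle.load(open("w6.pkl","rb"));g=cv2.cvtColor(w["frame"],cv2.COLOR_RGB2GRAY)
for v in(232,240,248,256,264,272,280,290,300,310): print(v,g[v,236:310:3])
tp=np.array([.4626,-.2039,.0484]);n=np.array([np.sin(2.873),-np.cos(2.873),0])
u=np.array([np.cos(2.873),np.sin(2.873),0])
print(proj(w,[tp+n*k+u*.011+[0,0,h] for h in(0,.019) for k in(-.0055,0,.0055)]).round(0))
i1=pickle.load(open("i1.pkl","rb"))["wrist"];g=cv2.cvtColor(i1["frame"],cv2.COLOR_RGB2GRAY)
print("bar hold")
for v in(260,270,280,290,300,310): print(v,g[v,236:310:3])
```

```text
232 [231 232 231 231 230 232 230 174 177 161 133 146 161 159 162 152 120 113
 104 158 164 162 176 236 236]
240 [231 231 232 231 231 227 214 220 218 178 213 226 230 228 225 220 192 139
 150 148 142 167 164 204 236]
248 [231 231 231 231 231 212 221 222 222 182 215 227 229 228 225 220 186 136
 153 151 177 165 165 227 236]
256 [231 230 231 232 236 236 222 220 220 180 215 225 229 227 224 219 185 139
 153 151 155 165 162 177 235]
264 [232 231 232 232 234 236 237 211 186 154 176 171 172 147 155 133 128 131
 161 163 163 164 165 166 166]
272 [237 236 237 236 236 236 233 145 137 139 138  70  40  59 137 141 140 139
 163 164 165 165 165 165 165]
280 [237 215  63  44  48  48  79 139 138 136 134  57  39  53 135 138 140 138
  82  34  37  44  52 137 162]
290 [213  65  62  63  60  65 109 138 138 139 133  54  41  49 132 136 138 137
 115  43  60  61  59  63 121]
300 [ 62  48  47  45  46  42 131 137 136 139 135  43  36  47 130 138 136 140
 133  42  35  42  42  46  58]
310 [ 44  42  42  32  37  55 131 123 108 103 118  45  40  42 132 137 141 139
 135  57  40  35  34  34  32]
[[262. 237.]
 [274. 237.]
 [285. 237.]
 [261. 255.]
 [274. 255.]
 [287. 255.]]
bar hold
260 [121 121 119 118 117 117 116 104  31  35  40  38  44  43  44  41  40 110
 117 117 116 116 115 118 118]
270 [135 133 131 134 120 106 105 106 100  36  30  40  39  45  40  32  91 107
 103 105 103 101 101  99 103]
280 [ 34  32  35  38  99 102 106 106  87  33  34  42  41  36  40  31  80 105
 107 107  99  39  29  39  34]
290 [ 47  47  44  57 105 105 107 105  64  35  34  39  44  42  39  31  61 105
 106 104 103  65  46  51  46]
300 [ 36  36  39  87 105 106 106 104  51  34  42  50  53  58  44  30  48 108
 106 108 104  89  40  37  38]
310 [ 33  31  47 106 103 107 107 103  40  29  55  60  53  57  53  24  41 101
 106 109 108 106  45  36  31]
```

The fingers are shut, with the pad gap about 10 px against 23 px on the bar, and they cover the wing, so they have closed above it. I'll open, go 14 mm lower and pinch again, checking width and force.

{"op": "apply_moves", "data": {
  "targets": [
    [0,0,0,0,-0.35],
    [0,0,0,0,-0.35],
    [0,0,0,0,-0.35],
    [0,0,0.05,0,-0.35],
    [0,0,0.1,0,-0.35],
    [0,0,0.1,0,-1],
    [0,0,0.1,0,-1],
    [0,0,0.1,0,-1]
  ]
}}

```text
time_s: 13.2
tool_pos: [0.4617, -0.203, 0.0325]
tool_rot: [3.141, -0.001, 2.873]
force: [-0.4, 1.9, -5.3]
gripper_width: 0.0092
gripper_force: 52.6
```

Gripped (9 mm, 53 N). Now I turn it clockwise.

{"op": "apply_moves", "data": {
  "targets": [
    [0,0,0,0.05,-1],
    [0,0,0,0.14,-1],
    [0,0,0,0.23,-1],
    [0,0,0,0.32,-1],
    [0,0,0,0.41,-1],
    [0,0,0,0.5,-1],
    [0,0,0,0.59,-1],
    [0,0,0,0.68,-1]
  ]
}}

```text
time_s: 14.0
tool_pos: [0.4614, -0.2033, 0.0326]
tool_rot: [-3.14, -0.001, 1.8]
force: [-0.5, 1.2, -5.7]
gripper_width: 0.0095
gripper_force: 52.6
```

{"op": "apply_moves", "data": {
  "targets": [
    [0,0,0,0.09,-1],
    [0,0,0,0.17,-1],
    [0,0,0,0.24,-1],
    [0,0,0,0.29,-1],
    [0,0,0,0.33,-1],
    [0,0,0,0.34,-1],
    [0,0,0,0.34,-1]
  ]
}}

```text
time_s: 14.7
tool_pos: [0.4622, -0.2026, 0.0328]
tool_rot: [-3.141, -0.001, 1.274]
force: [-0.4, 4.2, -4.9]
gripper_width: 0.0092
gripper_force: 52.9
```

Run:
```python
from b import *
st=ctrl.state();print(st["tool_pos"],np.degrees(st["tool_rot"]),st["gripper_width"],st["gripper_force"],st["force"],st["torque"])
```

```text
[ 0.46217237 -0.20259189  0.03275206] [-1.79946756e+02 -3.77809615e-02  7.29894850e+01] 0.00918277561484002 52.85053253173828 [-0.39875286  4.24711005 -4.8660652 ] [0.97072569 0.01217837 0.56930298]
```

The torque of 0.57 N m past 75° shows the bolt is at its end stop. Release and lift.

{"op": "apply_moves", "data": {
  "targets": [
    [0,0,0,-0.02,-0.35],
    [0,0,0,-0.02,-0.35],
    [0,0,0,-0.02,-0.35],
    [0,0,-0.15,-0.02,-0.35],
    [0,0,-0.35,-0.02,-0.35],
    [0,0,-0.5,-0.02,-0.35],
    [0,0,-0.5,-0.02,-0.35]
  ]
}}

```text
time_s: 15.4
tool_pos: [0.4647, -0.2052, 0.1111]
tool_rot: [3.135, 0.001, 1.301]
force: [-0.4, 0.8, 0.4]
gripper_width: 0.0277
gripper_force: 0.0
```

Run:
```python
from b import *
import pickle
go(B["B"]+[0,.0005],153,.107)
w=ctrl.get_image("wrist");pickle.dump(w,open("w7.pkl","wb"))
for psi in(70,73,75.3,78,81): print("A",psi,prof(w,B["A"],psi,rng=.0105,step=.0015))
```

```text
at [ 0.4647 -0.2052  0.1111] 74.6 shares [-0.594 -0.013  0.027] turn -0.872 q7 -0.13
A 70 [208 203 194 169 168 203 218 222 223 218 208 218 228 224 232]
A 73 [206 199 195 176 171 209 218 222 224 217 198 224 226 227 234]
A 75.3 [203 196 195 182 177 211 219 223 224 216 195 225 225 230 234]
A 78 [201 195 195 186 184 210 219 222 223 214 199 223 225 231 235]
A 81 [195 195 193 193 194 209 219 221 221 210 208 217 228 232 235]
```

{"op": "apply_moves", "data": {
  "targets": [
    [-0.15,0,0,-0.09,-0.35],
    [-0.3,0,0,-0.18,-0.35],
    [-0.45,0,0,-0.27,-0.35],
    [-0.6,0.005,0,-0.36,-0.35],
    [-0.6,0.005,0,-0.45,-0.35],
    [-0.6,0.005,0,-0.54,-0.35],
    [-0.6,0.005,0,-0.63,-0.35],
    [-0.6,0.005,0,-0.72,-0.35]
  ]
}}

```text
time_s: 16.25
tool_pos: [0.4384, -0.2906, 0.1068]
tool_rot: [-3.142, -0.002, 2.438]
force: [-0.4, -0.3, -0.2]
gripper_width: 0.0275
gripper_force: 0.0
```

{"op": "apply_moves", "data": {
  "targets": [
    [0,0,0,-0.08,-0.35],
    [0,0,0,-0.15,-0.35],
    [0,0,0,-0.15,-0.35],
    [0,0,0,-0.15,-0.35]
  ]
}}

```text
time_s: 16.65
tool_pos: [0.4387, -0.2906, 0.1072]
tool_rot: [3.141, -0.001, 2.665]
force: [-0.6, 0.6, 0.7]
gripper_width: 0.0274
gripper_force: 0.0
```

Run:
```python
from b import *
import pickle
go(B["B"]+[0,.0005],153,.0325)
w=ctrl.get_image("wrist");pickle.dump(w,open("w8.pkl","wb"))
for psi in(145,149,151,153,155,157,161): print("B",psi,prof(w,B["B"],psi,rng=.0105,step=.0015))
print(prof(w,B["B"],153,along=True,half=.003,rng=.03))
```

```text
at [ 0.4387 -0.2906  0.1072] 152.7 shares [-0.003  0.002  0.498] turn -0.003 q7 1.21
B 145 [170 170 169 166 199 218 224 226 224 215 216 229 231 227 224]
B 149 [170 170 173 166 205 220 223 227 223 212 215 231 229 230 233]
B 151 [168 171 172 172 206 220 223 226 223 209 216 231 229 231 234]
B 153 [166 170 171 180 206 220 224 226 222 207 215 231 229 232 235]
B 155 [166 168 171 188 207 219 224 225 220 206 215 229 230 233 235]
B 157 [165 166 173 193 208 218 224 224 217 209 215 228 232 234 235]
B 161 [164 168 179 198 212 217 222 220 214 214 216 223 233 235 236]
[151 194 120 117 203 215 222 223 223 223 224 223 223 222 222 220 212 139
 140 237 239]
```

{"op": "apply_moves", "data": {
  "targets": [
    [0,0,0.2,0,-0.35],
    [0,0,0.38,0,-0.35],
    [0,0,0.495,0,-0.35],
    [0,0,0.495,0,-0.35],
    [0,0,0.495,0,-1],
    [0,0,0.495,0,-1],
    [0,0,0.495,0,-1]
  ]
}}

```text
time_s: 17.4
tool_pos: [0.4397, -0.2906, 0.0344]
tool_rot: [3.141, 0.001, 2.669]
force: [0.9, 1.2, -2.7]
gripper_width: 0.0091
gripper_force: 51.9
```

{"op": "apply_moves", "data": {
  "targets": [
    [0,0,0,0.05,-1],
    [0,0,0,0.14,-1],
    [0,0,0,0.23,-1],
    [0,0,0,0.32,-1],
    [0,0,0,0.41,-1],
    [0,0,0,0.5,-1],
    [0,0,0,0.58,-1],
    [0,0,0,0.66,-1]
  ]
}}

```text
time_s: 18.2
tool_pos: [0.4387, -0.2912, 0.0344]
tool_rot: [-3.141, 0.001, 1.627]
force: [-2.1, 1.2, -1.4]
gripper_width: 0.0095
gripper_force: 52.1
```

{"op": "apply_moves", "data": {
  "targets": [
    [0,0,0,0.08,-1],
    [0,0,0,0.15,-1],
    [0,0,0,0.2,-1],
    [0,0,0,0.23,-1],
    [0,0,0,0.23,-1],
    [0,0,0,0.23,-1]
  ]
}}

```text
time_s: 18.8
tool_pos: [0.4385, -0.2905, 0.0343]
tool_rot: [-3.14, 0.0, 1.273]
force: [-5.6, 2.1, 7.8]
gripper_width: 0.0091
gripper_force: 53.7
```

Run:
```python
from b import *
st=ctrl.state();print(st["tool_pos"],np.degrees(st["tool_rot"]),st["gripper_width"],st["gripper_force"],st["force"],st["torque"])
```

```text
[ 0.43848223 -0.29045939  0.03428861] [-1.79922083e+02  2.21964534e-02  7.29563087e+01] 0.009129668560614796 53.74561786651611 [-5.56522792  2.11075664  7.84263821] [0.51520706 1.11186623 0.73433807]
```

{"op": "apply_moves", "data": {
  "targets": [
    [0,0,0,-0.02,-0.35],
    [0,0,0,-0.02,-0.35],
    [0,0,0,-0.02,-0.35],
    [0,0,-0.15,-0.02,-0.35],
    [0,0,-0.4,-0.02,-0.35],
    [0,0,-0.65,-0.02,-0.35],
    [0,0,-0.85,-0.02,-0.35],
    [0,0,-0.85,-0.02,-0.35]
  ]
}}

```text
time_s: 19.6
tool_pos: [0.4422, -0.2924, 0.1655]
tool_rot: [3.133, 0.002, 1.302]
force: [0.9, -0.7, 0.0]
gripper_width: 0.0281
gripper_force: 0.0
```

{"op": "apply_moves", "data": {
  "targets": [
    [0.06,0.2,0,-0.09,-0.35],
    [0.12,0.4,0,-0.18,-0.35],
    [0.18,0.6,0,-0.27,-0.35],
    [0.24,0.8,0,-0.36,-0.35],
    [0.31,1,0,-0.45,-0.35],
    [0.31,1,0,-0.54,-0.35],
    [0.31,1,0,-0.63,-0.35],
    [0.31,1,0,-0.72,-0.35]
  ]
}}

```text
time_s: 20.4
tool_pos: [0.5961, -0.2854, 0.1599]
tool_rot: [3.141, -0.001, 2.439]
force: [-0.2, 0.2, -0.1]
gripper_width: 0.0276
gripper_force: 0.0
```

{"op": "apply_moves", "data": {
  "targets": [
    [0,0,0,-0.09,-0.35],
    [0,0,0,-0.18,-0.35],
    [0,0,0,-0.27,-0.35],
    [0,0,0.1,-0.36,-0.35],
    [0,0,0.2,-0.43,-0.35],
    [0,0,0.3,-0.43,-0.35],
    [0,0,0.3,-0.43,-0.35]
  ]
}}

```text
time_s: 21.1
tool_pos: [0.5942, -0.2852, 0.1131]
tool_rot: [3.14, -0.004, 3.105]
force: [0.6, 0.7, 0.5]
gripper_width: 0.0277
gripper_force: 0.0
```

Run:
```python
from b import *
import pickle
go(B["C"]+[0,.0005],178.5,.0335)
w=ctrl.get_image("wrist");pickle.dump(w,open("w9.pkl","wb"))
for psi in(171,174,177,179,181,184): print("C",psi,prof(w,B["C"],psi,rng=.0105,step=.0015))
print(prof(w,B["C"],178.5,along=True,half=.003,rng=.03))
print("B",[ (psi,prof(w,B["B"],psi,rng=.009,step=.0015)) for psi in(75.3,)])
```

```text
at [ 0.5942 -0.2852  0.1131] 177.9 shares [-0.048 -0.007  0.53 ] turn -0.006 q7 1.55
C 171 [144 142 151 159 173 185 204 214 210 191 167 158 157 159 163]
C 174 [140 142 139 152 167 189 209 217 215 200 168 155 158 160 166]
C 177 [139 145 130 143 161 195 213 218 218 207 171 150 162 161 167]
C 179 [141 142 128 133 157 200 215 218 218 210 177 152 162 163 168]
C 181 [148 138 128 124 157 202 215 218 219 211 181 157 162 164 169]
C 184 [157 134 125 116 155 202 215 218 219 211 184 169 161 166 169]
[ 76  77  86  89 115 211 213 214 215 215 216 216 215 215 214 213 202 127
 126 233 233]
B [(75.3, array([0, 0, 0, 0, 0, 0, 0, 0, 0, 0, 0, 0, 0]))]
```

{"op": "apply_moves", "data": {
  "targets": [
    [-0.042,-0.009,0,-0.025,-0.35],
    [-0.042,-0.009,0.1,-0.025,-0.35],
    [-0.042,-0.009,0.3,-0.025,-0.35],
    [-0.042,-0.009,0.45,-0.025,-0.35],
    [-0.042,-0.009,0.53,-0.025,-0.35],
    [-0.042,-0.009,0.53,-0.025,-0.35],
    [-0.042,-0.009,0.53,-0.025,-1],
    [-0.042,-0.009,0.53,-0.025,-1]
  ]
}}

```text
time_s: 21.95
tool_pos: [0.6032, -0.2865, 0.0378]
tool_rot: [3.141, 0.002, -3.135]
force: [-0.5, 2.8, -1.8]
gripper_width: 0.0092
gripper_force: 49.8
```

{"op": "apply_moves", "data": {
  "targets": [
    [0,0,0,0,-1]
  ]
}}

```text
time_s: 22.05
tool_pos: [0.6032, -0.2865, 0.0378]
tool_rot: [3.141, 0.002, -3.135]
force: [0.0, 3.6, 0.4]
gripper_width: 0.0089
gripper_force: 50.0
```

{"op": "apply_moves", "data": {
  "targets": [
    [0,0,0,0.05,-1],
    [0,0,0,0.14,-1],
    [0,0,0,0.23,-1],
    [0,0,0,0.32,-1],
    [0,0,0,0.41,-1],
    [0,0,0,0.5,-1],
    [0,0,0,0.59,-1],
    [0,0,0,0.68,-1]
  ]
}}

```text
time_s: 22.85
tool_pos: [0.6023, -0.288, 0.0377]
tool_rot: [-3.141, 0.001, 2.074]
force: [-2.0, 1.0, 0.7]
gripper_width: 0.0088
gripper_force: 50.1
```

{"op": "apply_moves", "data": {
  "targets": [
    [0,0,0,0.09,-1],
    [0,0,0,0.18,-1],
    [0,0,0,0.27,-1],
    [0,0,0,0.36,-1],
    [0,0,0,0.43,-1],
    [0,0,0,0.48,-1],
    [0,0,0,0.51,-1],
    [0,0,0,0.51,-1]
  ]
}}

```text
time_s: 23.65
tool_pos: [0.6009, -0.2881, 0.0377]
tool_rot: [-3.139, 0.002, 1.277]
force: [-5.8, 1.0, 5.0]
gripper_width: 0.009
gripper_force: 50.6
```

Run:
```python
from b import *
st=ctrl.state();print(st["tool_pos"],np.degrees(st["tool_rot"]),st["gripper_width"],st["gripper_force"],st["force"],st["torque"])
```

```text
[ 0.60092295 -0.288102    0.03770794] [-1.79873493e+02  1.08700621e-01  7.31947556e+01] 0.00903227936610404 50.60622811317444 [-5.78015691  0.97350397  4.99322739] [0.04434468 1.27921572 0.27588824]
```

Bolt C is at its stop too. Release, lift clear and verify everything from above.

{"op": "apply_moves", "data": {
  "targets": [
    [0,0,0,-0.01,-0.35],
    [0,0,0,-0.01,-0.35],
    [0,0,0,-0.01,-0.35],
    [0,0,-0.15,-0.01,-0.35],
    [0,0,-0.4,-0.01,-0.35],
    [0,0,-0.7,-0.01,-0.35],
    [0,0,-1,-0.01,-0.35],
    [0,0,-1,-0.01,-0.35]
  ]
}}

```text
time_s: 24.45
tool_pos: [0.6071, -0.289, 0.1946]
tool_rot: [3.128, 0.001, 1.294]
force: [0.2, -0.8, 0.4]
gripper_width: 0.0277
gripper_force: 0.0
```

{"op": "apply_moves", "data": {
  "targets": [
    [0,-0.2,0,0,-0.35],
    [0,-0.4,0,0,-0.35],
    [0,-0.52,0,0,-0.35],
    [0,-0.52,0,0,-0.35],
    [0,-0.52,0,0,-0.35]
  ]
}}

```text
time_s: 24.95
tool_pos: [0.528, -0.2661, 0.187]
tool_rot: [3.14, 0.0, 1.294]
force: [0.4, -0.3, 0.7]
gripper_width: 0.0276
gripper_force: 0.0
```

Run:
```python
from b import *
w=ctrl.get_image("wrist");st=ctrl.state();print(st["tool_pos"],st["force"])
for n in "ABC":
    for psi in(63,69,75.3,81,87): print(n,psi,prof(w,B[n],psi,rng=.0105,step=.0015))
g=cv2.cvtColor(w["frame"],cv2.COLOR_RGB2GRAY).astype(float);h=[]
c,s=np.cos(YAW),np.sin(YAW)
for p in((-.075,0),(.075,.048)):
    q=proj(w,[np.r_[bolt(p),.024]])[0];x,y=q.round().astype(int);k=7
    P=g[y-k:y+k+1,x-k:x+k+1];Q=(np.percentile(P,80)*.85-P).clip(0);yy,xx=np.mgrid[-k:k+1,-k:k+1]
    h.append((x+(Q*xx).sum()/Q.sum(),y+(Q*yy).sum()/Q.sum()));print(q,h[-1])
t,a,e=fit([(-.075,0),(.075,.048)],onz(w,h,.024));print("module",t.round(4),np.degrees(a).round(2),e[0].round(4))
```

```text
[ 0.52851599 -0.26610028  0.18691767] [ 1.02841082 -0.78496399  1.09452427]
A 63 [122 111 117 139 165 191 212 220 221 222 223 214 197 179 157]
A 69 [120 101 105 132 174 203 217 222 220 217 223 232 215 172 135]
A 75.3 [115 100 102 133 181 211 218 221 221 212 225 236 229 160 128]
A 81 [125 104 114 143 178 205 217 219 217 217 225 232 214 172 137]
A 87 [132 123 132 155 175 194 210 215 218 221 223 214 199 179 158]
B 63 [120 102 101 119 147 177 201 213 209 189 170 172 178 183 173]
B 69 [115  92  87 106 150 190 210 218 219 206 174 169 177 177 157]
B 75.3 [107  86  85 101 154 197 214 218 220 214 195 175 172 157 129]
B 81 [100  85  88 114 154 191 212 218 218 213 212 192 165 135 126]
B 87 [100  92 105 129 155 182 203 213 215 217 217 203 159 131 130]
C 63 [171 187 192 191 186 193 206 215 211 200 184 165 152 154 172]
C 69 [153 190 207 195 180 197 214 219 218 208 184 155 135 145 178]
C 75.3 [123 200 206 200 186 204 216 219 220 212 186 140 128 139 193]
C 81 [132 179 201 201 205 205 214 219 218 208 180 144 128 151 195]
C 87 [141 161 180 207 214 213 212 214 211 194 174 154 149 161 187]
[186.09604196 178.32580403] (np.float64(186.79875939401168), np.float64(176.28593582249792))
[355.65249833 120.70499493] (np.float64(355.0196482595831), np.float64(119.2964194288374))
module [ 0.5265 -0.2657] -14.73 0.0008
```

All three wings lie along the module's y axis, the module is in place and the gripper is clear. Handing in.

```bash
python3 -c "
from station import ctrl
print(ctrl.close_job())"
```

```text
the job is handed in; nothing more can be done
None
```

I handed in the job at about 25 s with the module seated on both guide pins, all three wing bolts turned to their end stops, and the gripper clear; `close_job` returned no verdict, and I did not re-measure the bystanders at the end.

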